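# Change-over: eject the spent ink cartridge from the bench coder

### The job

The ink cartridge in the carton coder is spent. Press it down into its well until the push-to-release latch lets go and it springs up, then draw it straight out and stand it upright on the floor of the open steel tray, setting it down rather than dropping it. Leave the other things on the bench where they are.

Things in the scene. Friction and masses are not known exactly. Their poses are not given: they have to be found in the camera images.
- coder: Bench coder, a fixed white box 150 (its x) x 100 (its y) mm, deck 97 mm above the table, grey control panel on its -x side. Origin: centre of its underside, z up. In the middle of the deck is an upright rectangular well, 73 (x) x 39 (y) mm, that holds the cartridge with 1.5 mm play each side.
- well_mouth (a point): Centre of the well's mouth, at the top of the flat black bezel (7 mm wide, 3 mm high) round it, 100 mm above the table; axes as the coder's. To be drawn clear, the cartridge's underside must rise above this.
- latch (a point): Centre of the underside of the latched cartridge, 21 mm above the table. Catches hold it down against a spring; pulling will not free it. Pressed 5 mm deeper (4 to 6 N) they spring away and do not catch again; hard stop 9 mm down. Let go, the spring lifts the cartridge to 24 mm above the latched height and holds it; from there it draws up freely.
- cartridge: Black ink cartridge, upright block 70 (its x) x 36 (its y) x 92 mm tall, about 0.15 kg, axes parallel to the coder's at the start. Origin: centre of its underside, z up. The flat y faces of the upper 52 mm are the grip, 36 mm across. Its end (x) faces have a notch 10 mm deep, 16 to 40 mm above the underside, for the catches.
- cartridge_top (a point): Centre of the cartridge's flat top (small grey panel), the place to press: 113 mm above the table while latched (13 mm over the bezel), 137 mm when sprung up (37 mm over the bezel).
- tray: Fixed open rectangular steel tray, 150 mm (its x) x 120 mm (its y), 30 mm high, walls and floor 4 mm thick (inside 142 x 112 mm). Origin: centre of its underside, which lies on the table; z up; the inner floor is 4 mm above the origin.
- ink_pad: Bystander: flat closed ink pad, 72 x 107 x 17 mm, loose. Origin: centre of its underside.
- glue_stick: Bystander: glue stick standing upright, 25 mm diameter, 95 mm tall, loose. Origin: centre of its underside.
- rubber_stamp: Bystander: wooden hand stamp standing on its foot, 26 x 52 mm, 70 mm tall, loose. Origin: centre of its underside.
- carton: Bystander: black printed carton, 78 x 117 x 58 mm, loose. Origin: centre of its underside.
Not all that is in view belongs to the job. What is meant by the cartridge is not green or pink, and is the larger of those in its own colour.

How it is judged (in metres and radians):
On the way, in this order (a step that is already met when the one before it is completed fails the run):
1. the cartridge is pressed at least 4 mm deeper than it was latched (z of cartridge in the frame of coder below 0.017 m), for 0.05 s.
2. the latch has let go and the cartridge has risen at least 15 mm above its latched height while still in the well (z of cartridge in the frame of coder between 0.036 and 0.08 m), for 0.1 s.
At the end, for the whole second after the job is handed in: The cartridge stands upright (within 0.12 rad), released and at rest, inside the tray with its underside on the tray's floor (within 5 mm) (x of cartridge in the frame of tray between -0.07 and 0.07 m and y of cartridge in the frame of tray between -0.055 and 0.055 m and z of cartridge in the frame of tray between 0 and 0.009 m and angle between cartridge's own z axis and vertical below 0.12 rad and linear speed of cartridge below 0.02 m/s and contact force between the fingers and cartridge below 0.05 N); the robot touches nothing.
It fails at once if the cartridge is let go over the tray more than 20 mm above its floor (x of cartridge in the frame of tray between -0.07 and 0.07 m and y of cartridge in the frame of tray between -0.055 and 0.055 m and z of cartridge in the frame of tray above 0.024 m and contact force between the fingers and cartridge below 0.05 N).
It fails at once if the ink pad is moved more than 30 mm (distance of ink_pad from where it was at the start of the episode above 0.03 m).
It fails at once if the glue stick is moved more than 30 mm (distance of glue_stick from where it was at the start of the episode above 0.03 m).
It fails at once if the rubber stamp is moved more than 30 mm (distance of rubber_stamp from where it was at the start of the episode above 0.03 m).
It fails at once if the carton is moved more than 30 mm (distance of carton from where it was at the start of the episode above 0.03 m).
It also fails if it takes over 46 s, if anything falls off the work surface, if the arm or the gripper's body presses on something with over 40 N, if the wrist force passes 120 N, or if a joint passes its speed limit or range.

### The arm

A 6-joint arm with a two-finger parallel gripper is mounted at the origin on a cart in front of the work surface, level with it; the furniture and walls round the work are solid. World frame = base frame: x ahead of the robot, y to its left, z up, the work surface at z = 0. Lengths are in mm, angles in rad, forces in N, time in s.
With the tool pointing down it reaches from about 275 to 750 mm from the base axis. Payload 10.2 kg.
Tool frame: the origin (TCP) lies where the fingers leave the gripper's body, on its centre line; the fingertips stand 73 mm ahead of it and the grasp point (between the pads) lies 54 mm ahead of it; z points along the fingers, y is the line along which they close (so a half turn about z gives the same grasp; the last joint's range is limited). The gripper opens to 85 mm and grips with 20 to 120 N. Pads are 22 mm wide; open, the fingers measure 114 mm over their backs; the gripper's body (76 mm by 85 mm) begins 54 mm behind the grasp point. The pads swing forward as they close: fully open they stand 13 mm farther back than shut.
Start: joints at [1.082, 0.313, 1.498, -0, 1.331, -0.223], TCP at [137.921, 506.566, 303.894] pointing down, gripper open.
Joint ranges: [-2.94, 2.94], [-0.97, 2.17], [0.19, 2.56], [-1.23, 4.37], [0.02, 3.11], [-2.88, 2.88]. Speed limits (rad/s): [2.39, 2.39, 3.01, 3.14, 3.14, 3.14].

### API

Orientations are given as a unit quaternion [w, x, y, z].
In Python, from rig import ctrl gives the robot as it stands.
- The arm moves only by the shell command python3 -m creep 'ROWS' [OPENING] [FORCE]. ROWS is JSON, a list that holds one entry, the list of rows, each a list of 6 numbers: the shift along the world's x, y, z in units of 25 mm (1.0 is 25 mm), then the turn, a rotation vector about the world's x, y, z in units of 5 degrees (1.0 is 5 degrees). In form: [[[x, y, z, ax, ay, az], ...]]. A call has 1 to 20 rows; each row is the pose to reach, as a shift and turn from the pose commanded when the call began; what a row does not reach only later rows make up. A row lasts 1/12 s, in which the tool goes at most 41.7 mm and 7.16 degrees, less where a joint would pass 70% of its speed; a pose out of reach is approached as far as the arm can. A call with a gripper value outside its range is refused whole. OPENING is the finger opening in mm, from 0 to 85.4, set as the call begins (- or left out, the last holds). The fingers move at their own pace and stop on an object; FORCE is the grip in N (left out, the last holds). Time passes only in rows, so rows that repeat a pose let the fingers close. It gives the time, the measured TCP pose, the force, the opening and the grip force at its end, in the units of the state.
- ctrl.sense(): the state, without advancing time (a new reading comes with each control period).
- ctrl.capture(name): name is "scene" or "top"; returns a dict with "image" (384x512x3 uint8, red, green, blue), "fx", "fy", "cx", "cy" (pixels), "k1" (the pictures are not rectified: a ray, as slopes to the right and down, at radius r is drawn at 1 + k1 r^2 times it, then the intrinsics apply), "R" (3x3) and "t" (3): a world point X has camera coordinates R X + t. Camera axes: x right, y down, z forward; pixel columns grow to the right and rows downward; lengths in mm; the calibration is good to about 2 mm. A picture is of the moment at which its call begins. There is no depth.
- ctrl.finish_job(): hands the job in; it is judged then, once.
The state is a dict: "time_s": time; "joints": joint angles; "dq": joint speeds; "tau": joint torques, N m; "eef_pos": TCP position; "ee_rot": TCP orientation; "force": force on the tool from outside, world axes, zero at the start; "wrist_torque": the same for the moment, N m; "grip_width": opening from 0.0 (shut) to 1.0 (fully open); "grip_force": force on a finger pad.
Only numpy, scipy, OpenCV 4.12 (cv2) and the standard library are available. Lean on these libraries where they do the work, as an engineer would, in place of code of your own. Each camera call takes 0.05 s, during which the arm holds its last target. There are 200 camera calls.

## Working session

There is one attempt and no reset: what is moved stays moved. The work goes in short steps, Python scripts to look and compute and a shell command to move; the robot and the scene stay as the last step left them, time stands still between calls to the robot, and variables do not carry over. Pictures are saved under pics/ and viewed, at most 10 in all, crops included, and the job is handed in when it is done.

```bash
mkdir -p pics; ls; python3 - <<'E'
from rig import ctrl
import cv2
for n in("scene","top"):
    c=ctrl.capture(n);cv2.imwrite(f"pics/{n}0.png",cv2.resize(c["image"][...,::-1],(800,600)))
    print({k:c[k] for k in c if k!="image"})
print(ctrl.sense())
E
```

```text
pics
{'fx': 410.30906890232694, 'fy': 410.30906890232694, 'cx': 253.34070149217715, 'cy': 192.15790473170043, 'k1': -0.04783621737910205, 'R': array([[ 0.6366802 , -0.77112467, -0.00224897],
       [-0.31622281, -0.25842764, -0.91280792],
       [ 0.70330751,  0.58187791, -0.40838297]]), 't': array([-415.37920584,  278.82109639,  539.41895258])}
{'fx': 457.62937046321736, 'fy': 457.62937046321736, 'cx': 256.51020067289437, 'cy': 192.09084859961993, 'k1': -0.04894301022577694, 'R': array([[-0.02241165, -0.99974645,  0.00217967],
       [-0.99600967,  0.02213939, -0.08645564],
       [ 0.08638546, -0.00410859, -0.99625332]]), 't': array([ -42.13646835,  603.92981464, 1027.18620261])}
{'time_s': 0.1, 'joints': array([ 1.08162965e+00,  3.13371550e-01,  1.49835570e+00,  2.05574303e-05,
        1.33097273e+00, -2.23400364e-01]), 'dq': array([ 0.00144107,  0.00103851, -0.00221519, -0.00012633,  0.00038321,
        0.00018173]), 'tau': array([ 2.18873669e-03, -4.12896216e+01, -2.60142660e+01, -1.84574433e-04,
        3.01626038e-03, -3.66956044e-06]), 'eef_pos': array([137.83026949, 506.43684136, 303.40580012]), 'ee_rot': array([-2.02469744e-04,  1.32494831e-01,  9.91183542e-01, -5.15409092e-04]), 'force': array([-0.55476419,  0.30084767,  0.50845916]), 'wrist_torque': array([-0.00872957, -0.0124963 ,  0.01385235]), 'grip_force': 0.0, 'grip_width': 0.9996175500120738}
```

View pics/scene0.png

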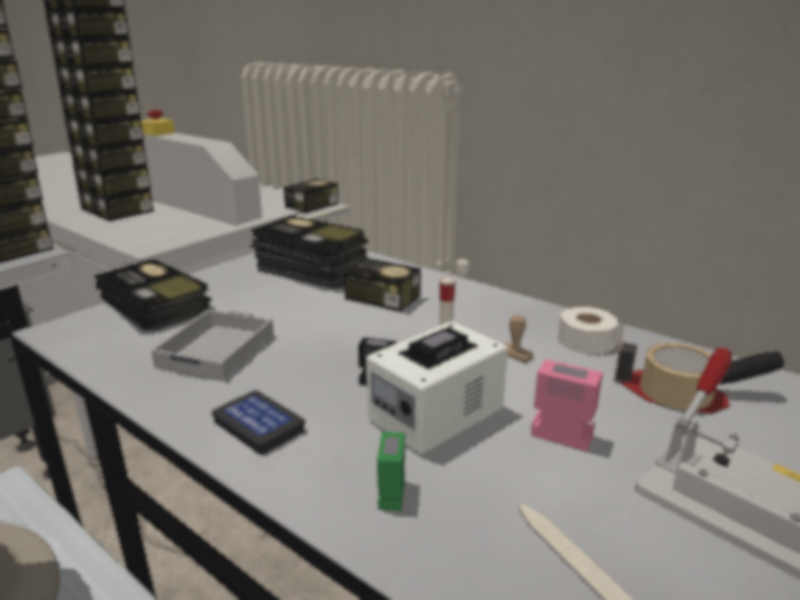

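View pics/top0.png

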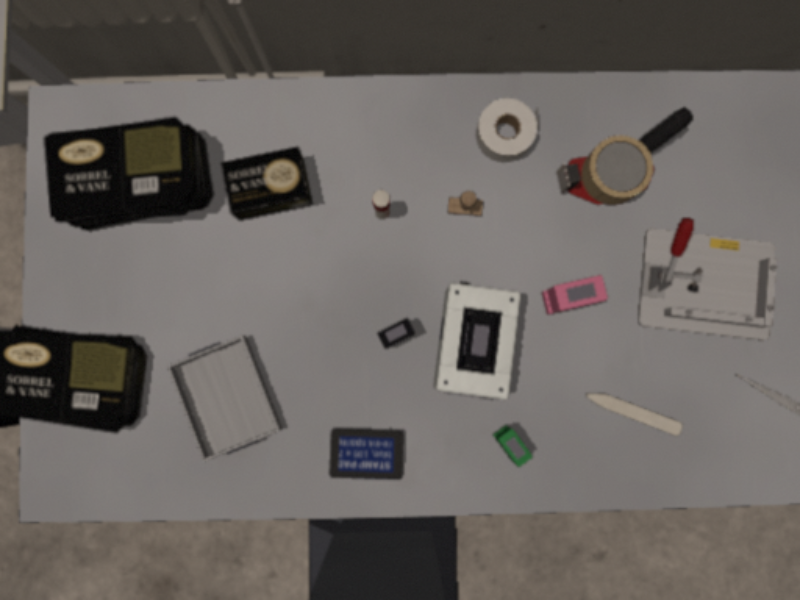

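The black blocks are the one in the coder (top 480,340; scene 440,345) and a small one on the bench (top 397,333; scene 378,360). The green one (top 513,446) and the pink one (top 576,294) are ruled out by colour. The one in the coder is the larger black one and sits in the well, so it fits. An enlarged crop will confirm this.

```bash
cat > h.py <<'E'
import numpy as np, cv2
from rig import ctrl
from scipy.optimize import least_squares
def ray(c,u,v):
    K=np.array([[c["fx"],0,c["cx"]],[0,c["fy"],c["cy"]],[0,0,1]])
    n=cv2.undistortPoints(np.array([[[u,v]]],float),K,np.array([c["k1"],0,0,0.]))[0,0]
    return -c["R"].T@c["t"], c["R"].T@np.array([n[0],n[1],1])
def atz(c,u,v,z):
    o,d=ray(c,u,v); return o+d*(z-o[2])/d[2]
def tri(a,pa,b,pb):
    o1,d1=ray(a,*pa);o2,d2=ray(b,*pb)
    s=np.linalg.lstsq(np.c_[d1,-d2],o2-o1,rcond=None)[0]
    p,q=o1+d1*s[0],o2+d2*s[1]
    return (p+q)/2,np.linalg.norm(p-q)
def crop(c,x,y,w,h,s):
    return cv2.resize(c["image"][y:y+h,x:x+w,::-1],None,fx=s,fy=s,interpolation=cv2.INTER_CUBIC)
E
python3 - <<'E'
from h import *
s=ctrl.capture("scene");t=ctrl.capture("top")
a=crop(t,270,175,80,85,7) ; cv2.imwrite("pics/ct.png",a)
b=crop(s,225,200,110,85,7); cv2.imwrite("pics/cs.png",b)
d=np.vstack([crop(t,105,210,80,90,6)]);e=crop(s,95,195,85,50,6)
m=np.zeros((540,1000,3),np.uint8);m[:540,:480]=d;m[:300,490:1000]=e
cv2.imwrite("pics/tr.png",cv2.resize(m,(800,432)))
E
```

```text
(no output)
```

View pics/ct.png

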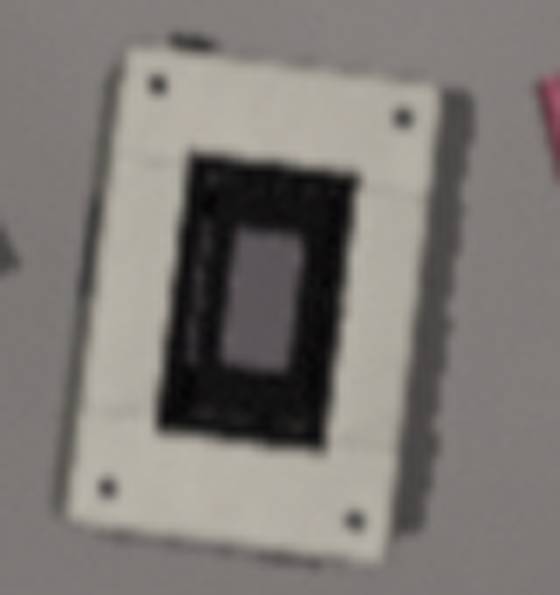

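View pics/cs.png

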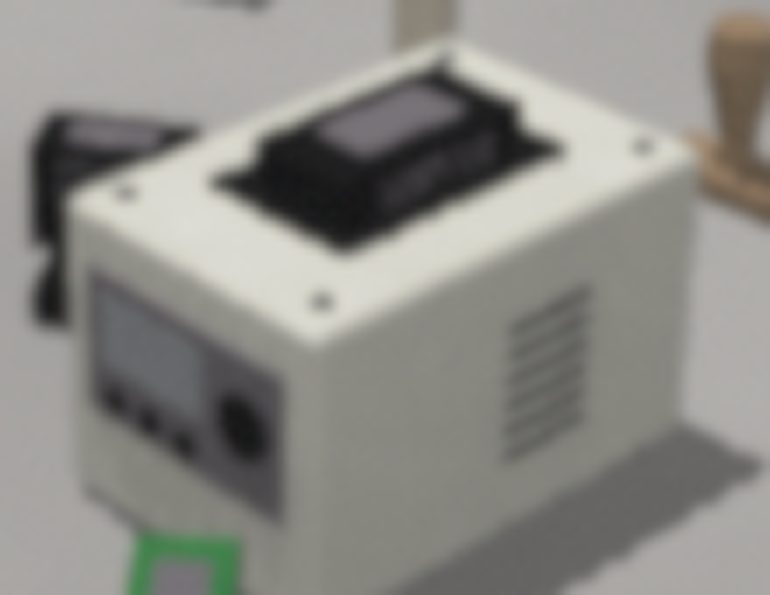

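View pics/tr.png

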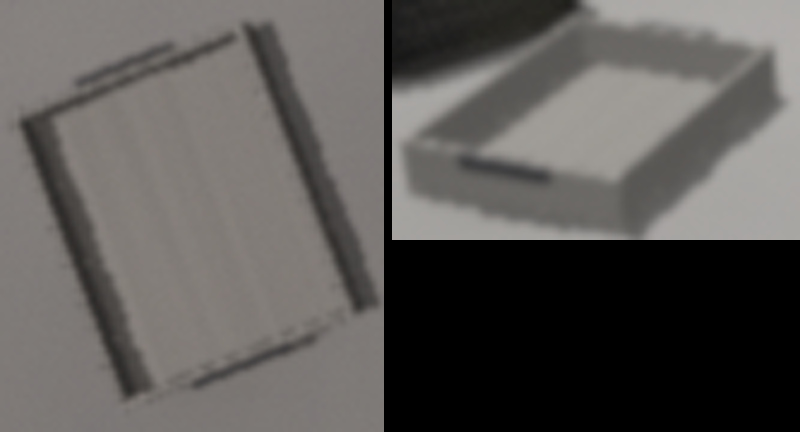

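The crop confirms it: a black block with a grey panel stands in the coder's well (panel centre in the top crop at 263,299, bezel 157–358 by 152–450). The tray corners in the top crop are at (22,120), (245,25), (355,310) and (125,398). Next I triangulate.

```bash
python3 - <<'E'
from h import *
np.set_printoptions(precision=1,suppress=True)
s=ctrl.capture("scene");t=ctrl.capture("top")
T=lambda p:((p[0]+.5)/7+269.5,(p[1]+.5)/7+174.5)
S=lambda p:((p[0]+.5)/7+224.5,(p[1]+.5)/7+199.5)
T2=lambda p:(p[0]/4.8+104.6,p[1]/4.8+209.6)
S2=lambda p:((p[0]-392)/4.8+94.6,p[1]/4.8+194.6)
def go(n,a,b,fa,fb,z):
    P=[]
    for p,q in zip(a,b):
        X,e=tri(t,fa(p),s,fb(q)); Y=atz(t,*fa(p),z); Z=atz(s,*fb(q),z); P.append(Y); print(n,X,e,"top@z",Y[:2],"scene@z",Z[:2])
    print(" centre top@z",np.mean(P,0)," scene",np.mean([atz(s,*fb(q),z) for q in b],0)); return np.array(P)
P=go("screw",[(157,84),(403,118),(355,520),(107,488)],[(445,62),(642,147),(320,302),(126,193)],T,S,97)
d=P[0]-P[3]+P[1]-P[2];print("yaw",np.degrees(np.arctan2(d[1],d[0])))
P=go("panel",[(237,228),(305,230),(291,372),(221,368)],[(410,83),(470,102),(372,152),(315,130)],T,S,113)
d=P[0]-P[3]+P[1]-P[2];print("yaw",np.degrees(np.arctan2(d[1],d[0])))
P=np.array([atz(t,*T(p),100) for p in [(190,152),(358,173),(325,450),(157,433)]]);print("bezel",P.mean(0),np.linalg.norm(P[0]-P[1]),np.linalg.norm(P[1]-P[2]))
P=go("tray",[(22,120),(245,25),(355,310),(125,398)],[(580,15),(772,50),(622,182),(407,148)],T2,S2,30)
d=P[0]-P[3]+P[1]-P[2];print("yaw",np.degrees(np.arctan2(d[1],d[0])),[np.linalg.norm(P[i]-P[i-1]) for i in range(4)])
print("stamp/glue top", atz(t,468*.64,200*.64,65),atz(t,381*.64,198*.64,95),"pad",atz(t,367*.64,453*.64,17),"small",atz(t,397*.64,333*.64,60))
from scipy.spatial.transform import Rotation as R
q=ctrl.sense()["ee_rot"];print(R.from_quat(np.roll(q,-1)).as_matrix())
E
```

```text
screw [ 606.9 -131.8   95.6] 0.49663676443763416 top@z [ 606.9 -131.9] scene@z [ 604.3 -133.2]
screw [ 594.6 -207.    97.5] 0.24394529411136384 top@z [ 594.8 -207.2] scene@z [ 595.4 -206.4]
screw [ 472.3 -188.    97.5] 0.4939573524421773 top@z [ 472.5 -188.3] scene@z [ 472.8 -187.4]
screw [ 483.9 -113.1   97.5] 0.039703770276787814 top@z [ 483.9 -113.1] scene@z [ 484.6 -112.5]
 centre top@z [ 539.5 -160.1   97. ]  scene [ 539.3 -159.9   97. ]
yaw -8.726448707651368
panel [ 560.7 -152.6  113.4] 1.9143806858311978 top@z [ 561.3 -153.4] scene@z [ 560.6 -151.5]
panel [ 559.7 -173.1  114.5] 1.392049304116476 top@z [ 560.2 -173.8] scene@z [ 561.6 -171. ]
panel [ 518.2 -168.7  114.6] 1.5347863814601113 top@z [ 517.7 -168.3] scene@z [ 521.2 -167.4]
panel [ 520.  -148.   113.5] 2.001526737462455 top@z [ 519.4 -147.3] scene@z [ 521.5 -148.1]
 centre top@z [ 539.6 -160.7  113. ]  scene [ 541.2 -159.5  113. ]
yaw -7.879050245780068
bezel [ 539.4 -160.3  100. ] 51.768863619720726 84.99473918398002
tray [512.3 282.8  32.2] 0.46076986676490195 top@z [512.5 283.3] scene@z [514.9 287.2]
tray [555.4 177.   27.8] 0.42681866939887636 top@z [555.5 176.3] scene@z [552.4 173.5]
tray [420.4 124.9  27.5] 1.8438653069221145 top@z [419.9 125.1] scene@z [418.5 120.2]
tray [379.4 236.5  23.4] 1.3385578414409371 top@z [380.8 234.3] scene@z [373.  225.4]
 centre top@z [467.2 204.8  30. ]  scene [464.7 201.6  30. ]
yaw 20.577285828611924 [np.float64(140.5209763392678), np.float64(115.30698269460926), np.float64(144.94685034926027), np.float64(116.02759382746864)]
stamp/glue top [ 741.9 -155.3   65. ] [740.5 -30.9  95. ] pad [380.4  -1.2  17. ] small [553.2 -49.   60. ]
[[-1.   0.3 -0. ]
 [ 0.3  1.  -0. ]
 [ 0.  -0.  -1. ]]
```

The measurements agree with the stated sizes. The cartridge centre is (539.5, -160.3), its top is at about 113.5 and its yaw is -8.5°. The tray centre is about (466, 204). I'll shut the fingers and go over the cartridge at travel height.

```bash
python3 -m creep '[[[0.3,-0.5,0,0,0,0],[0.8,-1.4,0,0,0,0],[1.5,-2.5,0,0,0,0.1],[2.3,-3.8,0,0,0,0.2],[3.1,-5.1,0,0,0,0.3],[3.9,-6.4,0,0,0,0.4],[4.7,-7.7,0,0,0,0.5],[5.5,-9,0,0,0,0.6],[6.3,-10.4,0,0,0,0.7],[7.1,-11.7,0,0,0,0.8],[7.9,-13,0,0,0,0.9],[8.7,-14.3,0,0,0,1],[9.5,-15.6,0,0,0,1.1],[10.3,-17,0,0,0,1.2],[11.1,-18.3,0,0,0,1.3],[11.9,-19.7,0,0,0,1.34],[12.7,-21,0,0,0,1.34],[13.4,-22.2,0,0,0,1.34],[13.8,-22.9,0,0,0,1.34],[14,-23.2,0,0,0,1.34]]]' 0 40
python3 - <<'E'
from rig import ctrl
s=ctrl.sense();print(s["joints"],s["eef_pos"],s["ee_rot"],s["force"]); print((539.5-s["eef_pos"][0])/25,(-160.3-s["eef_pos"][1])/25)
E
```

```text
time_s: 1.97
eef_pos: [488.7, -75.8, 303.5]
ee_rot: [-0.0, 0.076, 0.997, -0.0]
force: [-0.4, 1.3, -0.8]
grip_width: 0.001
grip_force: 0.0
[-3.91184598e-01  2.46333963e-01  1.58691690e+00 -2.92503238e-04
  1.30863720e+00 -1.81053651e+00] [488.74879411 -75.8321153  303.45431333] [-1.84239643e-04  7.56120481e-02  9.97137291e-01 -8.84523781e-05] [-0.41804414  1.27387561 -0.79040043]
2.030048235407555 -3.3787153878409226
```

```bash
python3 -m creep '[[[0.5,-0.8,0,0,0,0],[1,-1.7,0,0,0,0],[1.6,-2.7,-0.3,0,0,0],[2,-3.3,-0.9,0,0,0],[2.06,-3.48,-1.6,0,0,0],[2.06,-3.48,-2.4,0,0,0],[2.06,-3.48,-3.2,0,0,0],[2.06,-3.48,-3.8,0,0,0],[2.06,-3.48,-4.1,0,0,0],[2.06,-3.48,-4.16,0,0,0],[2.06,-3.48,-4.16,0,0,0],[2.06,-3.48,-4.16,0,0,0]]]'
python3 - <<'E'
from h import *
s=ctrl.capture("scene");t=ctrl.capture("top")
a=crop(s,200,140,150,150,4);b=crop(t,230,130,110,150,4)[:, :200*2]
cv2.imwrite("pics/near.png",np.hstack([a,b])[:, :800])
q=ctrl.sense();print(q["eef_pos"],q["force"])
E
```

```text
time_s: 2.97
eef_pos: [539.8, -160.3, 201.0]
ee_rot: [0.001, 0.074, 0.997, -0.0]
force: [-0.2, -0.1, 0.8]
grip_width: 0.002
grip_force: 0.0
[ 539.72793677 -160.44572126  200.93078094] [-0.32629347  0.07350358 -0.3404249 ]
```

View pics/near.png

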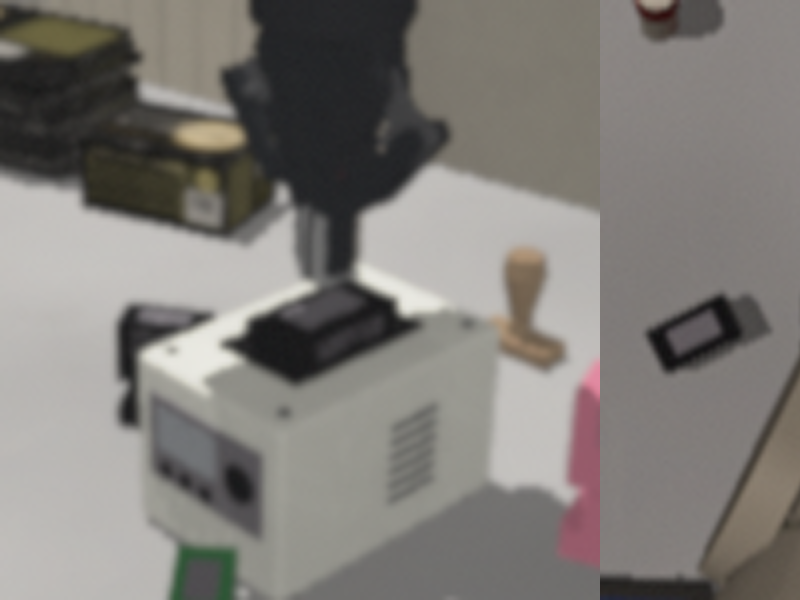

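The shut fingertips (crop 325,280) stand just above the cartridge's panel (322,303) and are centred on it. I'll press slowly and watch the force.

```bash
python3 -m creep '[[[0,0,-0.15,0,0,0],[0,0,-0.3,0,0,0],[0,0,-0.4,0,0,0],[0,0,-0.46,0,0,0],[0,0,-0.52,0,0,0],[0,0,-0.56,0,0,0],[0,0,-0.6,0,0,0],[0,0,-0.64,0,0,0],[0,0,-0.68,0,0,0],[0,0,-0.68,0,0,0],[0,0,-0.68,0,0,0]]]'
```

```text
time_s: 3.98
eef_pos: [539.7, -160.6, 183.8]
ee_rot: [0.001, 0.074, 0.997, -0.0]
force: [-1.9, -0.0, 5.2]
grip_width: -0.0
grip_force: 2.8
```

```bash
python3 -m creep '[[[0,0,-0.04,0,0,0],[0,0,-0.08,0,0,0],[0,0,-0.12,0,0,0],[0,0,-0.16,0,0,0],[0,0,-0.2,0,0,0],[0,0,-0.2,0,0,0],[0,0,-0.2,0,0,0],[0,0,-0.2,0,0,0]]]'
```

```text
time_s: 4.65
eef_pos: [539.5, -160.5, 178.2]
ee_rot: [0.0, 0.074, 0.997, -0.0]
force: [-0.9, 0.1, 4.8]
grip_width: -0.002
grip_force: 2.4
```

```bash
python3 -m creep '[[[0,0,0.1,0,0,0],[0,0,0.25,0,0,0],[0,0,0.5,0,0,0],[0,0,0.9,0,0,0],[0,0,1.4,0,0,0],[0,0,2,0,0,0],[0,0,2.6,0,0,0],[0,0,2.9,0,0,0],[0,0,3,0,0,0],[0,0,3,0,0,0],[0,0,3,0,0,0]]]'
python3 -m creep '[[[0,0,0,0,0,0],[0,0,0,0,0,0],[0,0,0,0,0,0],[0,0,0,0,0,0],[0,0,0,0,0,0],[0,0,0,0,0,0]]]' 70
python3 - <<'E'
from h import *
s=ctrl.capture("scene")
cv2.imwrite("pics/up.png",crop(s,220,160,120,100,6))
E
```

```text
time_s: 5.57
eef_pos: [539.2, -160.3, 252.2]
ee_rot: [-0.001, 0.074, 0.997, 0.0]
force: [-0.8, -0.0, -0.3]
grip_width: -0.002
grip_force: 0.0
time_s: 6.07
eef_pos: [539.4, -160.4, 252.8]
ee_rot: [-0.0, 0.074, 0.997, 0.0]
force: [0.8, -0.3, -0.3]
grip_width: 0.82
grip_force: 0.0
```

View pics/up.png

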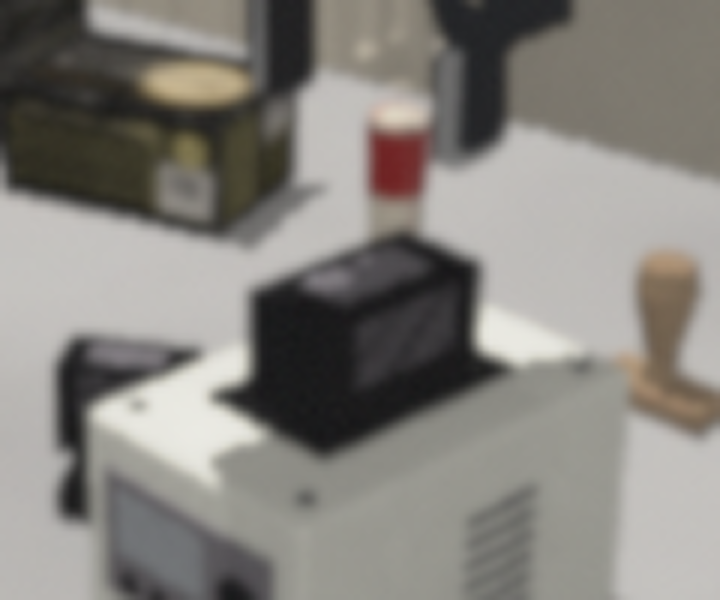

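The cartridge has sprung up: its panel is at crop (365,270), well above the bezel, and it is upright with the fingers astride. Now I descend and grip.

```bash
python3 -m creep '[[[0,0,-0.4,0,0,0],[0,0,-0.9,0,0,0],[0,0,-1.4,0,0,0],[0,0,-1.9,0,0,0],[0,0,-2.4,0,0,0],[0,0,-2.8,0,0,0],[0,0,-2.95,0,0,0],[0,0,-2.95,0,0,0],[0,0,-2.95,0,0,0]]]'
python3 -m creep '[[[0,0,0,0,0,0],[0,0,0,0,0,0],[0,0,0,0,0,0],[0,0,0,0,0,0],[0,0,0,0,0,0],[0,0,0,0,0,0],[0,0,0,0,0,0],[0,0,0,0,0,0]]]' 20 40
```

```text
time_s: 6.87
eef_pos: [539.6, -160.5, 179.3]
ee_rot: [0.0, 0.074, 0.997, -0.0]
force: [0.4, 0.4, 0.3]
grip_width: 0.818
grip_force: 0.0
time_s: 7.53
eef_pos: [539.5, -160.5, 179.3]
ee_rot: [0.0, 0.074, 0.997, -0.0]
force: [0.1, 0.1, 2.7]
grip_width: 0.416
grip_force: 46.3
```

```bash
python3 -m creep '[[[0,0,0.1,0,0,0],[0,0,0.3,0,0,0],[0,0,0.5,0,0,0],[0,0,0.8,0,0,0],[0,0,1.1,0,0,0],[0,0,1.5,0,0,0],[0,0,1.9,0,0,0],[0,0,2.3,0,0,0],[0,0,2.7,0,0,0],[0,0,3.1,0,0,0],[0,0,3.5,0,0,0],[0,0,3.9,0,0,0],[0,0,4.3,0,0,0],[0,0,4.7,0,0,0],[0,0,5,0,0,0],[0,0,5.2,0,0,0],[0,0,5.2,0,0,0],[0,0,5.2,0,0,0]]]'
python3 - <<'E'
from h import *
s=ctrl.capture("scene")
cv2.imwrite("pics/lift.png",crop(s,200,100,150,140,4))
E
```

```text
time_s: 9.03
eef_pos: [539.4, -160.4, 309.0]
ee_rot: [-0.0, 0.074, 0.997, 0.0]
force: [-0.1, -0.8, -0.5]
grip_width: 0.414
grip_force: 46.0
```

View pics/lift.png

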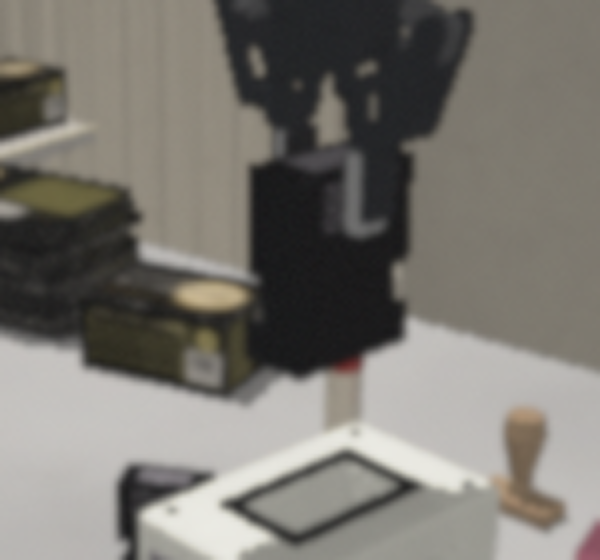

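The cartridge is drawn clear of the well and hangs upright (underside at crop 298,375, empty well below). I'll carry it level over the tray.

```bash
python3 -m creep '[[[-0.04,0.2,0,0,0,0],[-0.12,0.6,0,0,0,0],[-0.24,1.2,0,0,0,0],[-0.4,2,0,0,0,0],[-0.6,3,0,0,0,0],[-0.8,4,0,0,0,0],[-1,5,0,0,0,0],[-1.2,6,0,0,0,0],[-1.4,7,0,0,0,0],[-1.6,8,0,0,0,0],[-1.8,9,0,0,0,0],[-2,10,0,0,0,0],[-2.2,11,0,0,0,0],[-2.4,12,0,0,0,0],[-2.6,13,0,0,0,0],[-2.8,13.8,0,0,0,0],[-2.9,14.3,0,0,0,0],[-2.94,14.58,0,0,0,0],[-2.94,14.58,0,0,0,0],[-2.94,14.58,0,0,0,0]]]'
python3 -m creep '[[[0,0,-0.2,0,0,0],[0,0,-0.6,0,0,0],[0,0,-1.1,0,0,0],[0,0,-1.7,0,0,0],[0,0,-2.3,0,0,0],[0,0,-2.9,0,0,0],[0,0,-3.5,0,0,0],[0,0,-4.1,0,0,0],[0,0,-4.7,0,0,0],[0,0,-5.2,0,0,0],[0,0,-5.6,0,0,0],[0,0,-5.9,0,0,0],[0,0,-6.1,0,0,0],[0,0,-6.2,0,0,0],[0,0,-6.2,0,0,0],[0,0,-6.2,0,0,0]]]'
python3 - <<'E'
from h import *
s=ctrl.capture("scene");t=ctrl.capture("top")
cv2.imwrite("pics/over.png",np.hstack([crop(s,80,130,110,130,4),crop(t,100,200,90,130,4)]))
E
```

```text
time_s: 10.75
eef_pos: [465.6, 204.2, 309.1]
ee_rot: [-0.0, 0.074, 0.997, -0.0]
force: [0.6, 0.1, -1.7]
grip_width: 0.41
grip_force: 45.9
time_s: 12.08
eef_pos: [466.1, 204.1, 154.5]
ee_rot: [0.0, 0.074, 0.997, 0.0]
force: [1.2, -0.3, -1.1]
grip_width: 0.415
grip_force: 45.9
```

View pics/over.png

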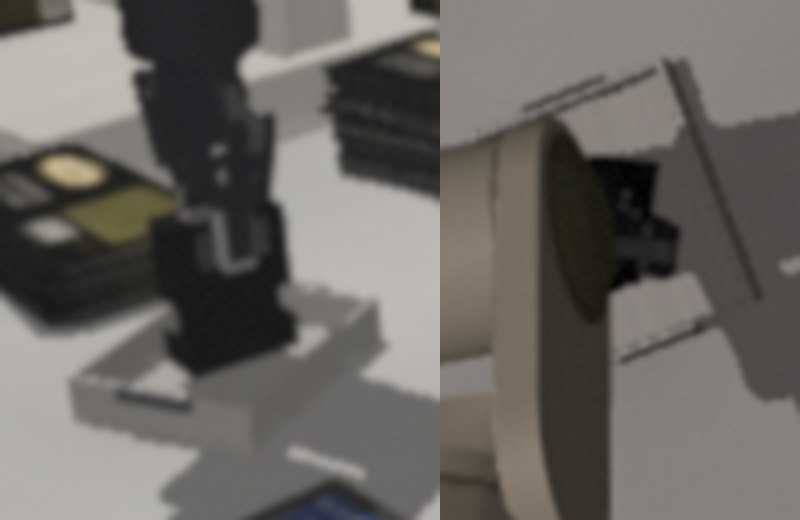

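The cartridge is upright inside the tray's outline (bottom corner at crop 195,375, within the walls), about 16 mm above the floor. I'll set it down slowly.

```bash
python3 -m creep '[[[0,0,-0.1,0,0,0],[0,0,-0.2,0,0,0],[0,0,-0.3,0,0,0],[0,0,-0.4,0,0,0],[0,0,-0.48,0,0,0],[0,0,-0.54,0,0,0],[0,0,-0.58,0,0,0],[0,0,-0.58,0,0,0],[0,0,-0.58,0,0,0]]]'
python3 -m creep '[[[0,0,-0.02,0,0,0],[0,0,-0.04,0,0,0],[0,0,-0.06,0,0,0],[0,0,-0.06,0,0,0],[0,0,-0.06,0,0,0]]]'
```

```text
time_s: 12.93
eef_pos: [465.9, 204.1, 139.6]
ee_rot: [0.0, 0.074, 0.997, -0.0]
force: [0.0, -0.4, -1.8]
grip_width: 0.416
grip_force: 45.9
time_s: 13.35
eef_pos: [466.0, 204.1, 138.8]
ee_rot: [0.0, 0.074, 0.997, 0.0]
force: [-2.1, -0.0, 6.7]
grip_width: 0.411
grip_force: 46.9
```

There is floor contact (+8 N at TCP 138.8, expected 138.3). I'll release and retreat straight up.

```bash
python3 -m creep '[[[0,0,0,0,0,0],[0,0,0,0,0,0],[0,0,0,0,0,0],[0,0,0,0,0,0],[0,0,0,0,0,0],[0,0,0,0,0,0]]]' 65
python3 -m creep '[[[0,0,0.2,0,0,0],[0,0,0.5,0,0,0],[0,0,1,0,0,0],[0,0,1.6,0,0,0],[0,0,2.3,0,0,0],[0,0,3,0,0,0],[0,0,3.8,0,0,0],[0,0,4.6,0,0,0],[0,0,5.3,0,0,0],[0,0,5.8,0,0,0],[0,0,6,0,0,0],[0,0,6,0,0,0],[0,0,6,0,0,0]]]'
python3 - <<'E'
from h import *
s=ctrl.capture("scene")
cv2.imwrite("pics/end.png",crop(s,60,120,280,190,2.8))
E
```

```text
time_s: 13.85
eef_pos: [465.9, 204.1, 138.1]
ee_rot: [-0.0, 0.074, 0.997, -0.0]
force: [0.5, 0.6, 1.1]
grip_width: 0.76
grip_force: 0.0
time_s: 14.93
eef_pos: [465.7, 204.0, 287.9]
ee_rot: [-0.0, 0.074, 0.997, -0.0]
force: [0.1, -0.4, -0.5]
grip_width: 0.761
grip_force: 0.0
```

View pics/end.png

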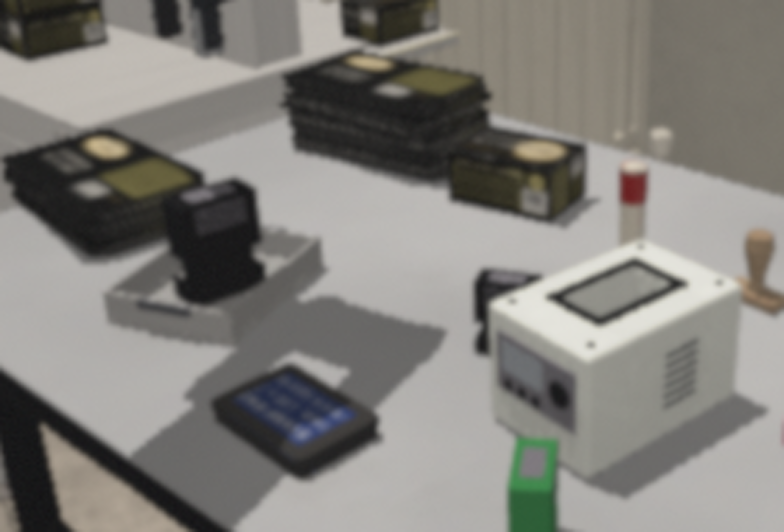

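The cartridge stands upright in the tray (crop 215,240), the well is empty, the other things are where they were and the gripper is clear.

```bash
python3 -c "
from rig import ctrl
print(ctrl.finish_job())"
```

```text
the job is handed in; nothing more can be done
None
```

The cartridge was pressed until the latch released, drawn straight out and set down upright on the tray floor. The last picture shows the bystanders in view undisturbed, and I handed the job in after about 15 s of robot time; no verdict came back.

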